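Swap the objective in the middle of the tin

ROBOT

A 6-joint arm with a two-finger parallel gripper is mounted at the origin on the work surface. World frame = base frame: x ahead of the robot, y to its left, z up, the work surface at z = 0. Lengths are in mm, angles in rad, forces in N, time in s.
With the tool pointing down it reaches from about 400 to 925 mm from the base axis. Payload 12.5 kg.
Tool frame: the origin (TCP) lies midway between the tips of the shut fingers; the grasp point (between the pads) lies 19 mm behind it (env.pinch_z is the z of the grasp point in the tool frame, in mm); z points along the fingers, y is the line along which they close (so a half turn about z gives the same grasp; the last joint's range is limited). The gripper opens to 95 mm and grips with 3 to 60 N. Pads are 20 mm wide; open, the fingers measure 119 mm over their backs; the gripper's body (75 mm by 180 mm) begins 59 mm behind the grasp point.
Start: joints at [1.051, 0.491, 1.559, -0, 1.092, -0.106], TCP at [251.293, 572.275, 214.661] pointing down, gripper open.
Joint ranges: [-3.1, 3.1], [-0.84, 2.19], [0.05, 2.79], [-1.13, 4.28], [0.06, 2.93], [-2.69, 2.69]. Speed limits (rad/s): [2.22, 2.22, 2.79, 3.14, 3.14, 3.14].

INTERFACE

Orientations are given as [roll, pitch, yaw] about the fixed x, y, z axes, in that order (R = Rz(yaw) Ry(pitch) Rx(roll)).
In Python, from cell import env, eyes gives the robot as it stands.
- The arm moves only by the shell command python3 -m inch 'ROWS'. ROWS is JSON, a list of rows, each a list of 3 entries, a list of its own where there are three numbers: the shift along the tool's x, y, z in units of 60 mm (1.0 is 60 mm), then the turn about the tool's z in units of 5 degrees (1.0 is 5 degrees), then the closure, from -1 (fully open) to 1 (shut). In form: [[[tx, ty, tz], turn, claw], ...]. A call has exactly 10 rows; each row shifts and turns the commanded pose from where the row before left it, along the tool's axes as they then stand; what a row does not reach is not made up. A row lasts 1/8 s, in which the tool goes at most 62.5 mm and 10.7 degrees, less where a joint would pass 70% of its speed; a pose out of reach is approached as far as the arm can. A call is refused whole if a number of a shift passes 1 or a number of a turn 1, either way. A call with a gripper value outside its range is refused whole. The fingers move at their own pace and stop on an object; the grip force is fixed at half the most. Time passes only in rows, so rows that do not move let the fingers close, or fill a call up. It gives the time, the measured TCP pose, the force, the opening and the grip force at its end, in the units of the state.
- env.state(): the state, without advancing time (a new reading comes with each control period).
- eyes.read_camera(name): name is "scene" or "top"; returns a dict with "pixels" (384x512x3 uint8, red, green, blue), "fx", "fy", "cx", "cy" (pixels), "distortion" ([k1, k2, p1, p2, k3] as OpenCV has them; the pictures are not rectified), "extrinsics" (4x4, takes a point from world to camera coordinates). Camera axes: x right, y down, z forward; pixel columns grow to the right and rows downward; lengths in mm; the calibration is good to about 2 mm. A picture is of the moment at which its call begins. There is no depth.
- env.job_done(): hands the job in; it is judged then, once.
Trained networks look in a picture, given as the dict that the camera call returned (one of the last four; its "shot" number tells which), for a name from the list of things; names that differ only in an ending like _2 or _b are one class to them, and where a whole thing is asked for, a point or a joint stands for the part that bears it (a point fixed in the world has none). Each returns a list of dicts, best first, with "score" (0 to 1); they miss things now and then, are a little off and sometimes report something else, mostly with a low value. They report only what shows in the picture. A call takes as long as a camera call. They do not tell look-alikes from the thing itself.
- eyes.boxes_of(name, picture): "centre" ([row, column] in pixels, amid what is visible of it).
- eyes.cut_out(name, picture): "mask" (384x512 bool, what is visible of it) and "centre" ([row, column] in pixels, amid what is visible of it).
- eyes.spot_point(name, picture): "centre" ([row, column] in pixels: a listed point, or the origin of a listed thing).
The state is a dict: "t": time; "joints": joint angles; "qvel": joint speeds; "tau": joint torques, N m; "eef_pos": TCP position; "tcp_rot": TCP orientation; "ft_force": force on the tool from outside, world axes, zero at the start; "moment": the same for the moment, N m; "opening": opening from 0.0 (shut) to 1.0 (fully open); "grip_force": force on a finger pad.
Only numpy, scipy, OpenCV 4.12 (cv2) and the standard library are available. Lean on these libraries where they do the work, as an engineer would, in place of code of your own. Each camera call takes 0.05 s, during which the arm holds its last target. There are 200 camera calls.

TASK

Swap the wide objective canister in the middle of the round tin for the slim one in the holder block: first stand the two tall canisters that block it on the rubber mat, move the wide one into the holder's empty well, put the slim one in the middle of the tin, then put each tall canister back in the very place it came from. Leave the three short ones in the tin where they are; keep every canister upright and set it down, never drop it.

Things in the scene. Friction and masses are not known exactly. Their poses are not given: they have to be found in the camera images.
- tall_canister: objective canister, an upright plain cylinder with white plastic barrel and 13 mm black base, 36 mm in diameter and 96 mm high, about 220 g; starts in the tin's outer ring, right across the middle from the tallest one; origin at the centre of its underside, z up along its axis
- tallest_canister: objective canister, an upright plain cylinder with white plastic barrel and 13 mm black base, 36 mm in diameter and 116 mm high, about 260 g; starts in the tin's outer ring, right across the middle from the other tall one; origin at the centre of its underside, z up along its axis
- wide_canister: objective canister, an upright plain cylinder with white plastic barrel and 13 mm black base, 40 mm in diameter and 50 mm high, about 200 g; starts in the middle of the tin. Its neighbours are about 8 mm away: fingers can grip it only along the line through the two places where the tall canisters stood, once those are gone; origin at the centre of its underside, z up along its axis
- slim_canister: objective canister, an upright plain cylinder with white plastic barrel and 13 mm black base, 32 mm in diameter and 58 mm high, about 160 g; starts in one well of the holder; origin at the centre of its underside, z up along its axis
- short_canister0: objective canister, an upright plain cylinder with white plastic barrel and 13 mm black base, 36 mm in diameter and 50 mm high, one of three alike that stay in the tin's outer ring (that ring has one more place, which is empty and stays so); origin at the centre of its underside, z up along its axis
- short_canister1: objective canister, an upright plain cylinder with white plastic barrel and 13 mm black base, 36 mm in diameter and 50 mm high, one of three alike that stay in the tin's outer ring (that ring has one more place, which is empty and stays so); origin at the centre of its underside, z up along its axis
- short_canister2: objective canister, an upright plain cylinder with white plastic barrel and 13 mm black base, 36 mm in diameter and 50 mm high, one of three alike that stay in the tin's outer ring (that ring has one more place, which is empty and stays so); origin at the centre of its underside, z up along its axis
- tin: open round shallow aluminium tin, fixed to the table: outer diameter 150 mm, walls 3 mm thick and 30 mm high, floor 3 mm thick (its top is 3 mm above the origin). The canisters stand in it upright in a hexagonal pattern: one in the middle and places in a ring around it, at 46 mm from centre to centre (6 places 60 degrees apart, 5 of them taken). Origin at the centre of its underside
- holder: black plastic holder block, fixed, 75 mm (its x) by 135 mm (its y) and 18 mm high, with two round wells 50 mm wide and 12 mm deep (floors 6 mm above the origin), centred at y = +33 mm and y = -33 mm of its own frame; the slim canister stands in one, the other is empty. Origin at the centre of its underside
- mat: flat black rubber mat, fixed, 125 mm (its x) by 175 mm (its y), 3 mm thick, the side area for the two tall canisters. Origin at the centre of its underside
Things that resemble listed ones, but are neither listed nor needed, are in the scene too. Leave any brown or turquoise look-alike of the tin alone.

How it is judged (in metres and radians):
On the way, in this order (a step that is already met when the one before it is completed fails the run):
1. both tall canisters stand upright and released on the mat (x of tall_canister in the frame of mat between -0.0625 and 0.0625 m and y of tall_canister in the frame of mat between -0.0875 and 0.0875 m and z of each of tall_canister, tallest_canister in the frame of mat below 0.008 m and angle between each of tall_canister, tallest_canister's own z axis and vertical below 0.1 rad and linear speed of each of tall_canister, tallest_canister below 0.03 m/s and angular speed of each of tall_canister, tallest_canister below 0.3 rad/s and contact force between the fingers and tall_canister below 0.05 N and x of tallest_canister in the frame of mat between -0.0625 and 0.0625 m and y of tallest_canister in the frame of mat between -0.0875 and 0.0875 m and contact force between the fingers and tallest_canister below 0.05 N), for 0.2 s.
2. the wide canister stands upright and released in a well of the holder (x of wide_canister in the frame of holder between -0.01 and 0.01 m and z of wide_canister in the frame of holder below 0.011 m and angle between wide_canister's own z axis and vertical below 0.1 rad and linear speed of wide_canister below 0.03 m/s and angular speed of wide_canister below 0.3 rad/s and (y of wide_canister in the frame of holder between -0.043 and -0.023 m or y of wide_canister in the frame of holder between 0.023 and 0.043 m) and contact force between the fingers and wide_canister below 0.05 N), for 0.2 s.
3. the slim canister stands upright and released in the middle of the tin (horizontal distance between slim_canister and tin below 0.015 m and z of slim_canister in the frame of tin below 0.008 m and angle between slim_canister's own z axis and vertical below 0.1 rad and linear speed of slim_canister below 0.03 m/s and angular speed of slim_canister below 0.3 rad/s and contact force between the fingers and slim_canister below 0.05 N), for 0.2 s.
At the end, for the whole second after the job is handed in: Wide canister in a holder well (within 10 mm of its centre along each holder axis), slim one within 15 mm of the tin's centre, each tall one within 15 mm and each short one within 20 mm of where it began; all down on their floors, upright within 0.1 rad, released, at rest (x of wide_canister in the frame of holder between -0.01 and 0.01 m and z of wide_canister in the frame of holder below 0.011 m and angle between each of wide_canister, slim_canister, tall_canister, tallest_canister, short_canister0, short_canister1, short_canister2's own z axis and vertical below 0.1 rad and linear speed of each of wide_canister, slim_canister, tall_canister, tallest_canister, short_canister0, short_canister1, short_canister2 below 0.03 m/s and angular speed of each of wide_canister, slim_canister, tall_canister, tallest_canister, short_canister0, short_canister1, short_canister2 below 0.3 rad/s and (y of wide_canister in the frame of holder between -0.043 and -0.023 m or y of wide_canister in the frame of holder between 0.023 and 0.043 m) and horizontal distance between slim_canister and tin below 0.015 m and z of slim_canister in the frame of tin below 0.008 m and distance of each of tall_canister, tallest_canister from where it was at the start of the episode below 0.015 m and distance of each of short_canister0, short_canister1, short_canister2 from where it was at the start of the episode below 0.02 m); the robot touches nothing.
It fails at once if a canister is tipped over (more than 0.6 rad) (angle between any of tall_canister, tallest_canister, wide_canister, slim_canister, short_canister0, short_canister1, short_canister2's own z axis and vertical above 0.6 rad).
It fails at once if a canister is dropped (falls freely faster than 0.6 m/s, about 2 cm) ((linear speed of tall_canister above 0.6 m/s and contact force between the fingers and tall_canister below 0.05 N) or (linear speed of tallest_canister above 0.6 m/s and contact force between the fingers and tallest_canister below 0.05 N) or (linear speed of wide_canister above 0.6 m/s and contact force between the fingers and wide_canister below 0.05 N) or (linear speed of slim_canister above 0.6 m/s and contact force between the fingers and slim_canister below 0.05 N)).
It also fails if it takes over 144 s, if anything falls off the work surface, if the arm or the gripper's body presses on something with over 40 N, if the wrist force passes 120 N, or if a joint passes its speed limit or range.

## Working session

There is one attempt and no reset: what is moved stays moved. The work goes in short steps, Python scripts to look and compute and a shell command to move; the robot and the scene stay as the last step left them, time stands still between calls to the robot, and variables do not carry over. Pictures are saved under pics/ and viewed, at most 14 in all, crops included, and the job is handed in when it is done.

```bash
ls; mkdir -p pics; cat > h.py <<'E'
import numpy as np, cv2
from cell import env, eyes
def K(p): return np.array([[p['fx'],0,p['cx']],[0,p['fy'],p['cy']],[0,0,1.]])
def w(p,rc,z):
    u=cv2.undistortPoints(np.array([[[rc[1],rc[0]]]],float),K(p),np.array(p['distortion'],float)).ravel()
    E=np.array(p['extrinsics']);R=E[:3,:3];c=-R.T@E[:3,3];d=R.T@np.array([u[0],u[1],1.])
    return c+d*(z-c[2])/d[2]
def px(p,X):
    E=np.array(p['extrinsics'],float)
    q,_=cv2.projectPoints(np.atleast_2d(np.array(X,float)),cv2.Rodrigues(E[:3,:3])[0],E[:3,3],K(p),np.array(p['distortion'],float))
    return q.reshape(-1,2)
def save(p,n,crop=None,s=1.5):
    im=p['pixels'][:,:,::-1]
    if crop: im=im[crop[0]:crop[1],crop[2]:crop[3]]
    cv2.imwrite('pics/'+n,cv2.resize(im,None,fx=s,fy=s,interpolation=cv2.INTER_CUBIC))
E
python3 - <<'E'
from h import *
np.set_printoptions(precision=1,suppress=True)
for cam in ['top','scene']:
    p=eyes.read_camera(cam); save(p,cam+'0.png')
    E=np.array(p['extrinsics']); print(cam,-E[:3,:3].T@E[:3,3],p['fx'])
    for n,z in dict(tall_canister=0,tallest_canister=0,wide_canister=0,slim_canister=0,short_canister0=0,tin=0,holder=0,mat=0).items():
        print(n,[(round(r['score'],2),np.array(r['centre']),w(p,r['centre'],3)[:2]) for r in eyes.spot_point(n,p)])
print(env.state(),env.pinch_z)
E
```

```text
pics
top [308.5  66.  924.2] 360.6643480184333
tall_canister [(0.66, array([148.8, 151.4]), array([545.9, 298.9]))]
tallest_canister [(0.7, array([152.2, 128.9]), array([535.2, 357.3])), (0.55, array([184.4, 133.3]), array([450.2, 339.3]))]
wide_canister [(0.73, array([168.6, 135.2]), array([491.8, 337.5]))]
slim_canister []
short_canister0 [(0.74, array([164.9, 157.9]), array([503.3, 279. ])), (0.6, array([182.9, 151.4]), array([455.4, 292.8])), (0.54, array([151.5, 131.6]), array([537.2, 350.3]))]
tin [(0.9, array([259.4, 150. ]), array([261.4, 284.1])), (0.68, array([167.1, 142.5]), array([496.3, 318.7])), (0.58, array([244.5,  83.6]), array([293.3, 454.4]))]
holder [(0.56, array([140.3, 255.5]), array([577.1,  26.2]))]
mat [(0.92, array([178.2, 377.9]), array([ 484.7, -298.9]))]
scene [1485.5  121.   661. ] 469.70195306377485
tall_canister [(0.58, array([228. , 348.5]), array([536.4, 302.1]))]
tallest_canister [(0.91, array([213.7, 357.7]), array([470.8, 333. ]))]
wide_canister [(0.56, array([215.5, 354.6]), array([479.7, 323.9]))]
slim_canister [(0.68, array([241.3, 231.8]), arr
[... 278 characters left out ...]
7]), array([455.8, 283.2]))]
tin [(0.97, array([186. , 394.8]), array([319.6, 458.1])), (0.94, array([219.6, 353. ]), array([498.8, 317.6])), (0.93, array([175.9, 331.4]), array([273.6, 281.9]))]
holder [(0.74, array([235. , 236.9]), array([583.7,  33. ]))]
mat [(0.95, array([207.6, 109.1]), array([ 487.8, -312.1]))]
{'t': 0.9, 'joints': array([ 1.1,  0.5,  1.6,  0. ,  1.1, -0.1]), 'qvel': array([ 0., -0.,  0., -0., -0., -0.]), 'tau': array([ -0. , -61.2, -25.8,   0.1,   0. ,   0. ]), 'eef_pos': array([251.3, 572.3, 214.7]), 'tcp_rot': array([ 3.1, -0. ,  2.7]), 'ft_force': array([ 0.9,  0. , -0.5]), 'moment': array([ 0.1,  0. , -0. ]), 'grip_force': 0.0, 'opening': 1.0018451297113617} -18.8
```

View pics/top0.png

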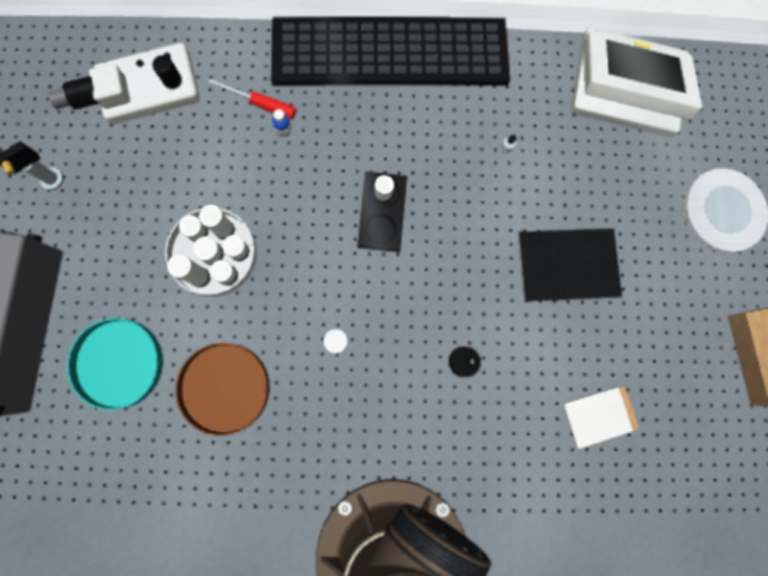

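View pics/scene0.png

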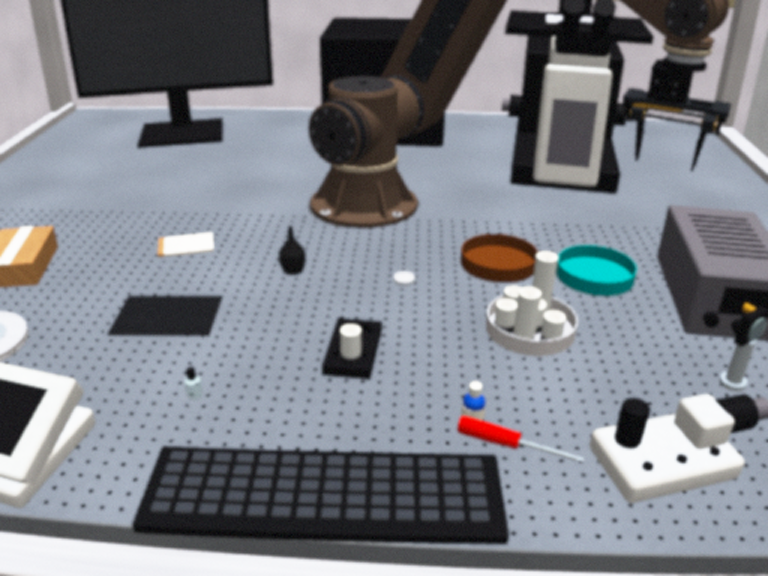

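The top view (1.5x scaling) shows the grey tin at about (210,250). The tall tops are at (210,216) and (180,265), the holder is at (383,212) with the slim canister at (384,186), and the mat is at (570,265). The brown and turquoise tins are decoys. Next I'll measure precisely.

```bash
cat > fit.py <<'E'
from h import *
np.set_printoptions(precision=1,suppress=True)
p=eyes.read_camera('top'); g=p['pixels'].min(axis=2).astype(int)
for th in (215,230,240):
    m=(g>th).astype(np.uint8); m[:90]=0; m[240:]=0; m[:,:90]=0; m[:,300:]=0
    n,l,s,c=cv2.connectedComponentsWithStats(m)
    print(th,[(s[i,4],c[i]) for i in range(1,n) if s[i,4]>15])
# dark boxes
for name,(r0,r1,c0,c1),z in (('holder',(105,175,230,280),18),('mat',(140,210,335,425),3)):
    m=(p['pixels'][r0:r1,c0:c1].max(axis=2)<55).astype(np.uint8); m=cv2.morphologyEx(m,cv2.MORPH_CLOSE,np.ones((13,13)))
    ct=max(cv2.findContours(m,0,1)[0],key=cv2.contourArea)+np.array([c0,r0])
    W=np.array([w(p,(q[0][1],q[0][0]),z)[:2] for q in ct],np.float32)
    print(name,cv2.minAreaRect(W))
save(p,'tin_zoom.png',(115,210,100,200),6); save(p,'hold_zoom.png',(105,175,230,280),6)
E
python3 fit.py
```

```text
215 [(np.int32(99), array([255.9, 122.7])), (np.int32(1422), array([138.5, 165.6])), (np.int32(176), array([223., 227.]))]
230 [(np.int32(94), array([255.8, 122.6])), (np.int32(138), array([140. , 143.1])), (np.int32(134), array([125.9, 149.9])), (np.int32(139), array([155., 163.])), (np.int32(181), array([135.9, 165. ])), (np.int32(164), array([118.7, 176.4])), (np.int32(141), array([146.6, 180.1])), (np.int32(152), array([223.2, 226.8]))]
240 [(np.int32(59), array([255.9, 122.4])), (np.int32(123), array([139.8, 143.3])), (np.int32(110), array([125.9, 149.8])), (np.int32(118), array([154.9, 163.1])), (np.int32(150), array([136., 165.])), (np.int32(139), array([118.8, 176.5])), (np.int32(119), array([146.6, 179.9])), (np.int32(127), array([223.2, 226.9]))]
holder ((573.4302368164062, 28.509933471679688), (69.083740234375, 136.3930206298828), 84.96551513671875)
mat ((490.894287109375, -304.6322021484375), (124.78759765625, 169.9296417236328), 3.9799745082855225)
```

View pics/tin_zoom.png

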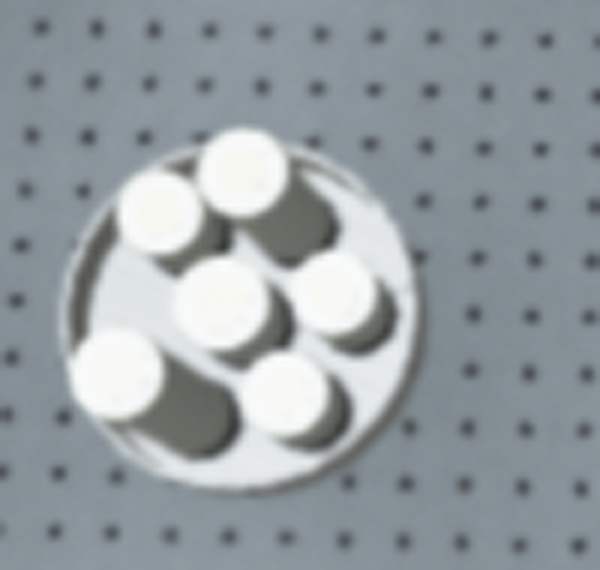

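The zoom shows six clean white tops. The tallest is lower left at px (118.8,176.5), the tall one is at the top at (139.9,143.2) and the wide one is in the middle at (136,165). The empty place is to the left. Next I'll fit the hex pattern.

```bash
python3 - <<'E'
from h import *
from scipy.optimize import least_squares
np.set_printoptions(precision=2,suppress=True)
p=eyes.read_camera('top')
pts=[((139.9,143.2),99),((118.75,176.45),119),((136,165),53),((125.9,149.85),53),((155,163.05),53),((146.6,180),53),((255.85,122.5),64)]
P=np.array([w(p,(c[1],c[0]),z) for c,z in pts]); print(P)
# ring angle
c=P[2,:2]
for i in (0,1,3,4,5): d=P[i,:2]-c; print(np.hypot(*d),np.degrees(np.arctan2(d[1],d[0])))
ang0=np.arctan2(*(P[0,:2]-P[1,:2])[::-1])
idx=[0,1,3,4,5]; 
k=[round(np.degrees(np.arctan2(*(P[i,:2]-c)[::-1])-ang0)/60) for i in idx]
f=lambda x:np.concatenate([P[i,:2]-x[:2]-46*np.array([np.cos(x[2]+kk*np.pi/3),np.sin(x[2]+kk*np.pi/3)]) for i,kk in zip(idx,k)]+[P[2,:2]-x[:2]])
r=least_squares(f,[*c,ang0]); x=r.x; print('tin',x[:2],np.degrees(x[2]),r.fun)
print('tall',x[:2]+46*np.array([np.cos(x[2]),np.sin(x[2])]),'tallest',x[:2]-46*np.array([np.cos(x[2]),np.sin(x[2])]))
# scene camera: same fit on tall tops
q=eyes.read_camera('scene'); E=np.array
X=[[*P[i,:2],pts[i][1]] for i in range(7)]; pr=px(q,X); print('scene pred',pr)
g=q['pixels'].min(axis=2); im=q['pixels'][:,:,::-1].copy()
im=cv2.resize(im[155:260,215:400],None,fx=4,fy=4,interpolation=cv2.INTER_CUBIC)
for a,b in pr: cv2.circle(im,(int((a-215+.5)*4),int((b-155+.5)*4)),3,(0,0,255),-1)
cv2.imwrite('pics/scenezoom.png',im)
t=env.state(); print(t['tcp_rot'])
E
```

```text
[[534.02 302.66  99.  ]
 [449.6  339.3  119.  ]
 [490.97 321.42  53.  ]
 [528.63 349.4   53.  ]
 [497.18 274.91  53.  ]
 [454.27 292.7   53.  ]
 [605.23  28.88  64.  ]]
46.95464497388783 -23.547751960755186
45.06724166718066 156.61834855259696
46.92081973131471 36.618465784294706
46.92411446696705 -82.39860088331034
46.60136185028878 -141.9648763874011
tin [491.52 321.01] -23.0542347143552 [ 0.17 -0.34  0.41  0.28  0.35  0.75  0.1  -0.44 -0.49 -0.66 -0.55  0.41]
tall [533.84 303.  ] tallest [449.19 339.02]
scene pred [[353.27 193.78]
 [364.83 169.84]
 [356.56 201.09]
 [370.2  209.79]
 [337.95 201.72]
 [343.39 193.04]
 [233.96 218.7 ]]
[3.14 0.   2.73]
```

View pics/scenezoom.png

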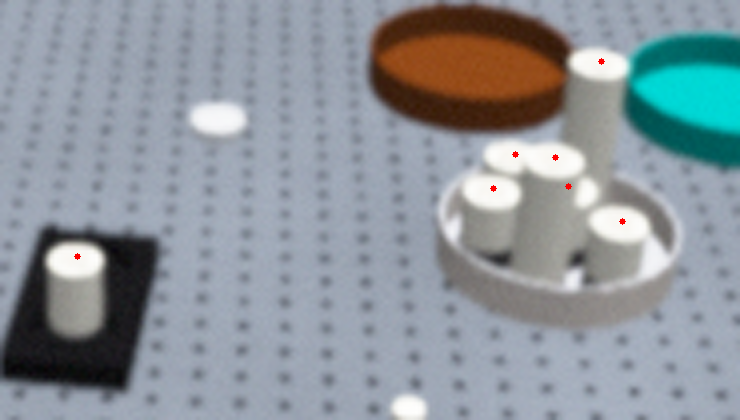

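View pics/hold_zoom.png

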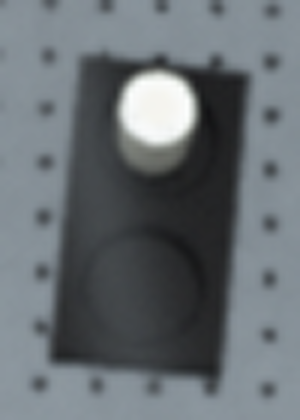

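The two cameras agree to within about 1 px. In the holder zoom the slim canister is in the far well and the near well is empty. I'll compute the holder geometry and start turning the tool in place so the closing axis lies on the -23° line.

```bash
cat > to.py <<'E'
import sys; from h import *
np.set_printoptions(precision=3,suppress=True)
s=env.state(); t=np.array(list(map(float,sys.argv[1:4]))); y=s['tcp_rot'][2]
d=t-s['eef_pos']; c,n=np.cos(y),np.sin(y)
print('t',round(s['t'],2),'pos',s['eef_pos'],'yaw',np.degrees(y).round(2),'open',round(s['opening'],3),'grip',s['grip_force'],'F',s['ft_force'],'units',np.array([c*d[0]+n*d[1],n*d[0]-c*d[1],-d[2]])/60)
E
python3 -m inch '[[[0,0,0],1,-1],[[0,0,0],1,-1],[[0,0,0],1,-1],[[0,0,0],1,-1],[[0,0,0],1,-1],[[0,0,0],1,-1],[[0,0,0],1,-1],[[0,0,0],1,-1],[[0,0,0],1,-1],[[0,0,0],1,-1]]'
python3 -m inch '[[[0,0,0],1,-1],[[0,0,0],1,-1],[[0,0,0],1,-1],[[0,0,0],1,-1],[[0,0,0],1,-1],[[0,0,0],1,-1],[[0,0,0],1,-1],[[0,0,0],0.9,-1],[[0,0,0],0,-1],[[0,0,0],0,-1]]'
python3 to.py 533.8 303 215
python3 - <<'E'
from h import *
p=eyes.read_camera('top')
f=lambda x,y,z: w(p,(y/6+105-.4,x/6+230-.4),z).round(1)
print('c',f(150,216.5,18),'ends',f(166,65,18),f(134,368,18),'well',f(145,290,18))
E
```

```text
t: 2.3
eef_pos: [251.3, 572.3, 214.7]
tcp_rot: [3.142, -0.0, 1.852]
ft_force: [-0.5, 0.3, -0.2]
opening: 0.999
grip_force: 0.0
t: 3.55
eef_pos: [251.3, 572.3, 214.6]
tcp_rot: [3.142, -0.0, 1.167]
ft_force: [-0.1, -0.5, -0.3]
opening: 0.997
grip_force: 0.0
t 3.55 pos [251.284 572.262 214.642] yaw 66.89 open 0.997 grip 0.0 F [-0.069 -0.493 -0.309] units [-2.279  6.092 -0.006]
c [571.6  29.2  18. ] ends [640.7  23.5  18. ] [504.4  34.7  18. ] well [538.8  30.7  18. ]
```

```bash
python3 -m inch '[[[-0.25,0.68,0],0,-1],[[-0.25,0.68,0],0,-1],[[-0.25,0.68,0],0,-1],[[-0.25,0.68,0],0,-1],[[-0.25,0.68,0],0,-1],[[-0.25,0.68,0],0,-1],[[-0.25,0.68,0],0,-1],[[-0.25,0.68,0],0,-1],[[-0.28,0.65,0],0,-1],[[0,0,0],0,-1]]' >/dev/null
python3 to.py 533.8 303 63
```

```text
t 4.85 pos [534.822 300.627 214.432] yaw 66.66 open 0.996 grip 0.0 F [-0.702  0.146  0.232] units [ 0.03  -0.031  2.524]
```

```bash
python3 -m inch '[[[0.03,-0.03,0.3],-0.06,-1],[[0,0,0.3],0,-1],[[0,0,0.3],0,-1],[[0,0,0.3],0,-1],[[0,0,0.3],0,-1],[[0,0,0.3],0,-1],[[0,0,0.3],0,-1],[[0,0,0.3],0,-1],[[0,0,0.124],0,-1],[[0,0,0],0,-1]]' >/dev/null
python3 to.py 533.8 303 63
python3 -m inch '[[[0,0,0],0,0],[[0,0,0],0,0.1],[[0,0,0],0,0.2],[[0,0,0],0,0.3],[[0,0,0],0,0.4],[[0,0,0],0,0.6],[[0,0,0],0,0.8],[[0,0,0],0,1],[[0,0,0],0,1],[[0,0,0],0,1]]' >/dev/null
python3 to.py 533.8 303 215
```

```text
t 6.1 pos [532.208 304.868  62.75 ] yaw 67.09 open 1.002 grip 0.0 F [-0.601 -0.058  0.675] units [-0.018  0.037 -0.004]
t 7.35 pos [532.393 304.916  63.249] yaw 67.09 open 0.375 grip 29.9129319190979 F [ 1.074 -0.603 -0.409] units [-0.02   0.034 -2.529]
```

```bash
python3 -m inch '[[[0,0,-0.1],0,1],[[0,0,-0.2],0,1],[[0,0,-0.3],0,1],[[0,0,-0.35],0,1],[[0,0,-0.35],0,1],[[0,0,-0.35],0,1],[[0,0,-0.35],0,1],[[0,0,-0.3],0,1],[[0,0,-0.2],0,1],[[0,0,0],0,1]]' >/dev/null
python3 to.py 500 -262 215
```

```text
t 8.6 pos [532.418 305.012 214.449] yaw 67.09 open 0.376 grip 29.90119993686676 F [-0.836  0.691 -1.587] units [-8.915  3.181 -0.009]
```

```bash
python3 -m inch '[[[-0.1,0.036,0],0,1],[[-0.25,0.089,0],0,1],[[-0.4,0.143,0],0,1],[[-0.53,0.189,0],0,1],[[-0.53,0.189,0],0,1],[[-0.53,0.189,0],0,1],[[-0.53,0.189,0],0,1],[[-0.53,0.189,0],0,1],[[-0.53,0.189,0],0,1],[[-0.53,0.189,0],0,1]]' >/dev/null
python3 -m inch '[[[-0.53,0.189,0],0,1],[[-0.53,0.189,0],0,1],[[-0.53,0.189,0],0,1],[[-0.53,0.189,0],0,1],[[-0.53,0.189,0],0,1],[[-0.53,0.189,0],0,1],[[-0.53,0.189,0],0,1],[[-0.4,0.143,0],0,1],[[-0.3,0.107,0],0,1],[[0,0,0],0,1]]' >/dev/null
python3 to.py 500 -262 64
```

```text
t 11.1 pos [ 499.362 -260.291  212.782] yaw 66.99 open 0.372 grip 29.901212453842163 F [-0.544  0.434 -2.075] units [-0.022  0.021  2.48 ]
```

Descend to 1 mm above contact and check.

```bash
python3 -m inch '[[[0,0,0.2],0,1],[[0,0,0.35],0,1],[[0,0,0.4],0,1],[[0,0,0.4],0,1],[[0,0,0.4],0,1],[[0,0,0.3],0,1],[[0,0,0.2],0,1],[[0,0,0.13],0,1],[[0,0,0.08],0,1],[[0,0,0],0,1]]' >/dev/null
python3 to.py 500 -262 63.2
```

```text
t 12.35 pos [ 500.035 -259.175   65.585] yaw 67.09 open 0.372 grip 29.90067332983017 F [ 1.044  0.388 -1.796] units [-0.044  0.018  0.04 ]
```

```bash
python3 -m inch '[[[0,0,0.01],0,1],[[0,0,0.01],0,1],[[0,0,0.01],0,1],[[0,0,0.007],0,1],[[0,0,0],0,1],[[0,0,0],0,0.2],[[0,0,0],0,0],[[0,0,0],0,-0.4],[[0,0,0],0,-0.8],[[0,0,0],0,-1]]'
python3 -m inch '[[[0,0,0],0,-1],[[0,0,0],0,-1],[[0,0,-0.1],0,-1],[[0,0,-0.25],0,-1],[[0,0,-0.4],0,-1],[[0,0,-0.5],0,-1],[[0,0,-0.5],0,-1],[[0,0,-0.4],0,-1],[[0,0,-0.35],0,-1],[[0,0,0],0,-1]]' >/dev/null
python3 to.py 449.4 339 215
```

```text
t: 13.6
eef_pos: [500.0, -259.2, 63.3]
tcp_rot: [-3.142, -0.0, 1.171]
ft_force: [-0.4, -0.1, -0.0]
opening: 0.758
grip_force: 0.0
t 14.85 pos [ 500.383 -259.442  215.487] yaw 67.1 open 0.996 grip 0.0 F [-0.07  -0.22  -0.393] units [ 8.857 -4.665  0.008]
```

```bash
python3 -m inch '[[[0.2,-0.105,0],0,-1],[[0.4,-0.211,0],0,-1],[[0.59,-0.311,0],0,-1],[[0.59,-0.311,0],0,-1],[[0.59,-0.311,0],0,-1],[[0.59,-0.311,0],0,-1],[[0.59,-0.311,0],0,-1],[[0.59,-0.311,0],0,-1],[[0.59,-0.311,0],0,-1],[[0.59,-0.311,0],0,-1]]' >/dev/null
python3 -m inch '[[[0.59,-0.311,0],0,-1],[[0.59,-0.311,0],0,-1],[[0.59,-0.311,0],0,-1],[[0.59,-0.311,0],0,-1],[[0.59,-0.311,0],0,-1],[[0.4,-0.211,0],0,-1],[[0.19,-0.095,0],0,-1],[[0,0,0],0,-1],[[0,0,0],0,-1],[[0,0,0],0,-1]]' >/dev/null
python3 to.py 449.3 339 79
```

```text
t 17.35 pos [449.222 338.62  213.431] yaw 67.03 open 0.998 grip 0.0 F [ 0.08  -0.009 -0.824] units [ 0.006 -0.001  2.241]
```

```bash
python3 - <<'E'
from h import *
p=eyes.read_camera('scene')
for n in('tall_canister','tallest_canister'): print([(round(r['score'],2),w(p,r['centre'],3).round(1)) for r in eyes.spot_point(n,p)])
save(p,'s1.png')
E
```

```text
[(0.58, array([ 500.2, -265. ,    3. ]))]
[(0.61, array([457.9, 342.4,   3. ]))]
```

View pics/s1.png

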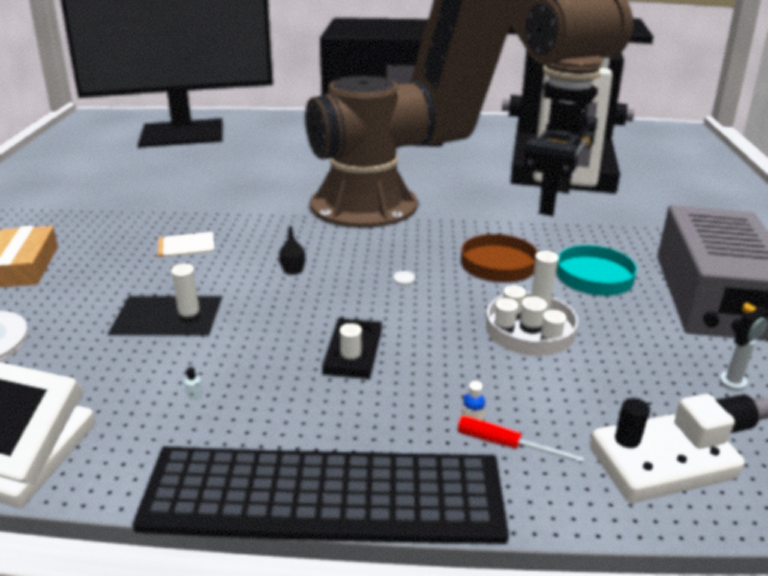

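The tall canister stands on the mat at about (187,290) and the gripper is above the tallest one. Descend and grip.

```bash
python3 -m inch '[[[0,0,0.2],0,-1],[[0,0,0.35],0,-1],[[0,0,0.35],0,-1],[[0,0,0.35],0,-1],[[0,0,0.35],0,-1],[[0,0,0.3],0,-1],[[0,0,0.2],0,-1],[[0,0,0.14],0,-1],[[0,0,0],0,-1],[[0,0,0],0,-1]]' >/dev/null
python3 to.py 449.3 339 79
python3 -m inch '[[[0,0,0],0,0],[[0,0,0],0,0.1],[[0,0,0],0,0.2],[[0,0,0],0,0.3],[[0,0,0],0,0.4],[[0,0,0],0,0.6],[[0,0,0],0,0.8],[[0,0,0],0,1],[[0,0,0],0,1],[[0,0,0],0,1]]' >/dev/null
python3 to.py 449.3 339 215
python3 -m inch '[[[0,0,-0.1],0,1],[[0,0,-0.2],0,1],[[0,0,-0.3],0,1],[[0,0,-0.35],0,1],[[0,0,-0.35],0,1],[[0,0,-0.35],0,1],[[0,0,-0.35],0,1],[[0,0,-0.3],0,1],[[0,0,-0.15],0,1],[[0,0,0],0,1]]' >/dev/null
python3 to.py 482 -345 225
```

```text
t 18.75 pos [449.302 339.572  79.421] yaw 67.09 open 0.999 grip 0.0 F [ 0.175  0.001 -0.112] units [-0.009  0.004  0.007]
t 20.0 pos [449.078 339.421  78.963] yaw 67.09 open 0.375 grip 29.993428587913513 F [ 1.076  0.214 -1.435] units [-0.005  0.006 -2.267]
t 21.25 pos [449.068 339.41  226.544] yaw 67.09 open 0.376 grip 29.991675317287445 F [ 0.352  0.614 -2.766] units [-10.293   4.946   0.026]
```

```bash
python3 -m inch '[[[-0.1,0.048,0],0,1],[[-0.25,0.12,0],0,1],[[-0.4,0.192,0],0,1],[[-0.61,0.293,0],0,1],[[-0.61,0.293,0],0,1],[[-0.61,0.293,0],0,1],[[-0.61,0.293,0],0,1],[[-0.61,0.293,0],0,1],[[-0.61,0.293,0],0,1],[[-0.61,0.293,0],0,1]]' >/dev/null
python3 -m inch '[[[-0.61,0.293,0],0,1],[[-0.61,0.293,0],0,1],[[-0.61,0.293,0],0,1],[[-0.61,0.293,0],0,1],[[-0.61,0.293,0],0,1],[[-0.61,0.293,0],0,1],[[-0.61,0.293,0],0,1],[[-0.5,0.24,0],0,1],[[-0.3,0.144,0],0,1],[[-0.2,0.098,0],0,1]]' >/dev/null
python3 to.py 482 -345 79
```

```text
t 23.75 pos [ 481.432 -345.494  225.603] yaw 67.05 open 0.373 grip 29.991807639598846 F [-0.187  0.223 -2.841] units [0.011 0.006 2.443]
```

```bash
python3 -m inch '[[[0,0,0.2],0,1],[[0,0,0.35],0,1],[[0,0,0.4],0,1],[[0,0,0.4],0,1],[[0,0,0.4],0,1],[[0,0,0.3],0,1],[[0,0,0.2],0,1],[[0,0,0.13],0,1],[[0,0,0.02],0,1],[[0,0,0],0,1]]' >/dev/null
python3 to.py 482 -345 79
```

```text
t 25.0 pos [ 482.19  -344.821   82.332] yaw 67.1 open 0.376 grip 29.991720020771027 F [-0.126 -0.016 -2.649] units [-0.004 -0.002  0.056]
```

```bash
python3 -m inch '[[[0,0,0.02],0,1],[[0,0,0.015],0,1],[[0,0,0.01],0,1],[[0,0,0.009],0,1],[[0,0,0],0,1],[[0,0,0],0,0.2],[[0,0,0],0,0],[[0,0,0],0,-0.4],[[0,0,0],0,-0.8],[[0,0,0],0,-1]]'
python3 -m inch '[[[0,0,0],0,-1],[[0,0,0],0,-1],[[0,0,-0.1],0,-1],[[0,0,-0.25],0,-1],[[0,0,-0.4],0,-1],[[0,0,-0.5],0,-1],[[0,0,-0.5],0,-1],[[0,0,-0.4],0,-1],[[0,0,-0.15],0,-1],[[0,0,0],0,-1]]' >/dev/null
python3 to.py 491.2 321.3 215
python3 - <<'E'
from h import *
p=eyes.read_camera('top')
g=p['pixels'].min(axis=2).astype(int); m=(g>235).astype(np.uint8); m[:90]=0; m[240:]=0; m[:,:90]=0; m[:,430:]=0
n,l,s,c=cv2.connectedComponentsWithStats(m)
for i in range(1,n):
    if 60<s[i,4]<260: print(s[i,4],c[i].round(1),[w(p,c[i][::-1],z).round(1)[:2].tolist() for z in (53,99,119)])
E
```

```text
t: 26.25
eef_pos: [482.0, -344.8, 78.7]
tcp_rot: [3.142, -0.0, 1.171]
ft_force: [0.3, -0.5, 0.1]
opening: 0.761
grip_force: 0.0
t 27.5 pos [ 482.02  -344.744  217.216] yaw 67.09 open 1.001 grip 0.0 F [ 0.153  0.657 -0.916] units [10.285 -4.18   0.037]
98 [255.9 122.7] [[608.5, 28.3], [592.7, 30.2], [585.8, 31.1]]
174 [223.1 227. ] [[345.0, 101.8], [343.1, 99.9], [342.3, 99.1]]
```

```bash
python3 -m inch '[[[0.2,-0.081,0],0,-1],[[0.4,-0.163,0],0,-1],[[0.61,-0.248,0],0,-1],[[0.61,-0.248,0],0,-1],[[0.61,-0.248,0],0,-1],[[0.61,-0.248,0],0,-1],[[0.61,-0.248,0],0,-1],[[0.61,-0.248,0],0,-1],[[0.61,-0.248,0],0,-1],[[0.61,-0.248,0],0,-1]]' >/dev/null
python3 -m inch '[[[0.61,-0.248,0],0,-1],[[0.61,-0.248,0],0,-1],[[0.61,-0.248,0],0,-1],[[0.61,-0.248,0],0,-1],[[0.61,-0.248,0],0,-1],[[0.61,-0.248,0],0,-1],[[0.61,-0.248,0],0,-1],[[0.32,-0.13,0],0,-1],[[0.2,-0.085,0],0,-1],[[0,0,0],0,-1]]' >/dev/null
python3 -m inch '[[[0,0,0.2],0,-1],[[0,0,0.2],0,-1],[[0,0,0.2],0,-1],[[0,0,0.2],0,-1],[[0,0,0.2],0,-1],[[0,0,0.2],0,-1],[[0,0,0.15],0,-1],[[0,0,0.1],0,-1],[[0,0,0],0,-1],[[0,0,0],0,-1]]' >/dev/null
python3 to.py 491.2 321.3 21
python3 - <<'E'
from h import *
p=eyes.read_camera('scene'); save(p,'s2.png',(120,260,280,420),4)
E
```

```text
t 31.3 pos [491.052 320.528 130.072] yaw 67.09 open 1.002 grip 0.0 F [ 0.188 -0.328 -0.272] units [ 0.013 -0.003  1.818]
```

View pics/s2.png

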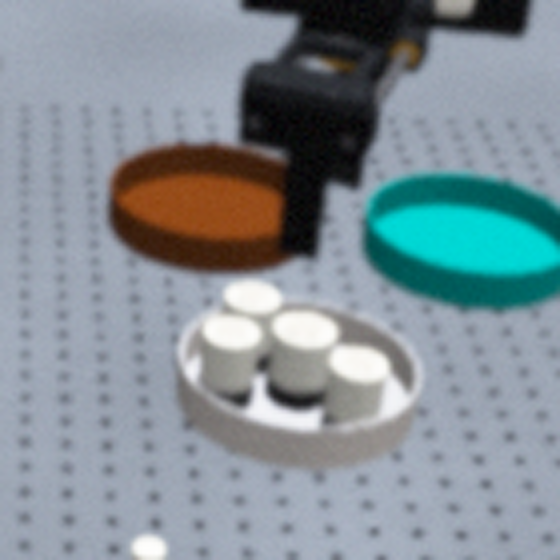

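The tin now holds the wide canister at crop (305,350) and three shorts. The tall places are free and the fingers lie on that line. Descend to TCP z 21 and grip.

```bash
python3 -m inch '[[[0.01,0,0.2],0,-1],[[0,0,0.25],0,-1],[[0,0,0.25],0,-1],[[0,0,0.25],0,-1],[[0,0,0.25],0,-1],[[0,0,0.2],0,-1],[[0,0,0.2],0,-1],[[0,0,0.15],0,-1],[[0,0,0.07],0,-1],[[0,0,0],0,-1]]' >/dev/null
python3 to.py 491.2 321.3 21
python3 -m inch '[[[0,0,0],0,0],[[0,0,0],0,0.05],[[0,0,0],0,0.1],[[0,0,0],0,0.2],[[0,0,0],0,0.4],[[0,0,0],0,0.6],[[0,0,0],0,0.8],[[0,0,0],0,1],[[0,0,0],0,1],[[0,0,0],0,1]]' >/dev/null
python3 to.py 491.2 321.3 21
```

```text
t 32.6 pos [491.141 321.031  20.446] yaw 67.09 open 0.996 grip 0.0 F [-0.312 -0.453 -0.391] units [ 0.005 -0.001 -0.009]
t 33.85 pos [491.124 321.016  20.547] yaw 67.09 open 0.415 grip 29.999974966049194 F [ 0.371 -0.27   1.341] units [ 0.005 -0.001 -0.008]
```

```bash
python3 -m inch '[[[0,0,-0.1],0,1],[[0,0,-0.15],0,1],[[0,0,-0.25],0,1],[[0,0,-0.3],0,1],[[0,0,-0.35],0,1],[[0,0,-0.35],0,1],[[0,0,-0.3],0,1],[[0,0,-0.2],0,1],[[0,0,-0.1],0,1],[[0,0,0],0,1]]' >/dev/null
python3 -m inch '[[[0,0,0],0.6,1],[[0,0,0],1,1],[[0,0,0],1,1],[[0,0,0],1,1],[[0,0,0],1,1],[[0,0,0],1,1],[[0,0,0],1,1],[[0,0,0],1,1],[[0,0,0],1,1],[[0,0,0],0.6,1]]' >/dev/null
python3 to.py 538.7 31.6 146
```

```text
t 36.35 pos [490.847 320.858 145.727] yaw 20.96 open 0.417 grip 29.999020099639893 F [ 0.631 -0.269 -2.355] units [-0.98   4.787 -0.005]
```

```bash
python3 -m inch '[[[-0.041,0.2,0],0,1],[[-0.092,0.45,0],0,1],[[-0.133,0.65,0],0,1],[[-0.143,0.7,0],0,1],[[-0.143,0.7,0],0,1],[[-0.143,0.7,0],0,1],[[-0.123,0.6,0],0,1],[[-0.092,0.45,0],0,1],[[-0.051,0.25,0],0,1],[[-0.018,0.087,0],0,1]]' >/dev/null
python3 -m inch '[[[0,0,0],0,1],[[0,0,0.1],0,1],[[0,0,0.2],0,1],[[0,0,0.3],0,1],[[0,0,0.3],0,1],[[0,0,0.25],0,1],[[0,0,0.2],0,1],[[0,0,0.1],0,1],[[0,0,0],0,1],[[0,0,0],0,1]]' >/dev/null
python3 to.py 538.7 31.6 23.5
python3 - <<'E'
from h import *
p=eyes.read_camera('scene'); save(p,'s3.png',(160,280,180,300),5)
E
```

```text
t 38.85 pos [539.955  31.874  59.953] yaw 21.09 open 0.414 grip 29.99970406293869 F [ 1.399 -0.833 -2.419] units [-0.021 -0.003  0.608]
```

View pics/s3.png

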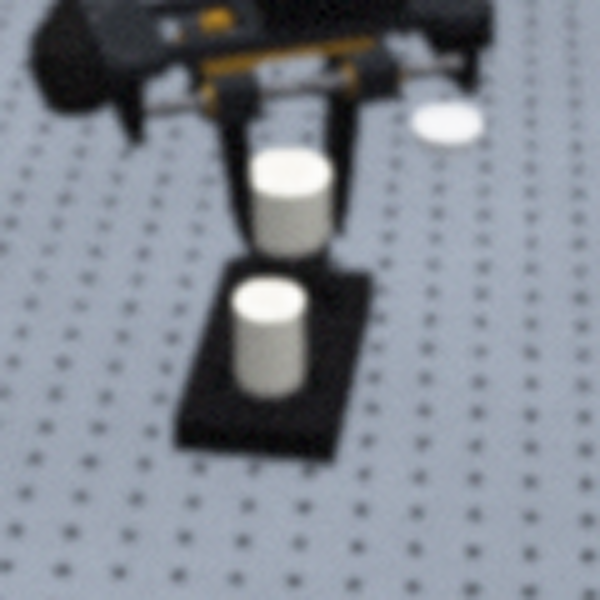

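The wide canister hangs upright over the near well, in line with the block. Lower it.

```bash
python3 -m inch '[[[-0.02,0,0.1],0,1],[[0,0,0.1],0,1],[[0,0,0.1],0,1],[[0,0,0.1],0,1],[[0,0,0.08],0,1],[[0,0,0.05],0,1],[[0,0,0.03],0,1],[[0,0,0.01],0,1],[[0,0,0],0,1],[[0,0,0],0,1]]' >/dev/null
python3 to.py 538.7 31.6 23.5
```

```text
t 40.15 pos [538.617  31.453  25.428] yaw 21.09 open 0.415 grip 29.999560117721558 F [-0.326 -0.637 -2.649] units [ 0.002 -0.002  0.032]
```

```bash
python3 -m inch '[[[0,0,0.01],0,1],[[0,0,0.01],0,1],[[0,0,0.01],0,1],[[0,0,0],0,1],[[0,0,0],0,1],[[0,0,0],0,0.1],[[0,0,0],0,-0.1],[[0,0,0],0,-0.4],[[0,0,0],0,-0.8],[[0,0,0],0,-1]]'
python3 -m inch '[[[0,0,0],0,-1],[[0,0,0],0,-1],[[0,0,-0.1],0,-1],[[0,0,-0.2],0,-1],[[0,0,-0.3],0,-1],[[0,0,-0.4],0,-1],[[0,0,-0.3],0,-1],[[0,0,-0.2],0,-1],[[0,0,0],0,-1],[[0,0,0],0,-1]]' >/dev/null
python3 to.py 605 28 30
python3 - <<'E'
from h import *
p=eyes.read_camera('scene'); save(p,'s4.png',(180,280,180,300),5)
E
```

```text
t: 41.4
eef_pos: [538.6, 31.5, 23.5]
tcp_rot: [-3.142, -0.0, 0.368]
ft_force: [0.5, -0.3, -0.2]
opening: 0.81
grip_force: 0.0
t 42.65 pos [538.269  31.464 113.104] yaw 21.09 open 1.001 grip 0.0 F [-0.407 -0.564 -0.282] units [1.017 0.454 1.385]
```

View pics/s4.png

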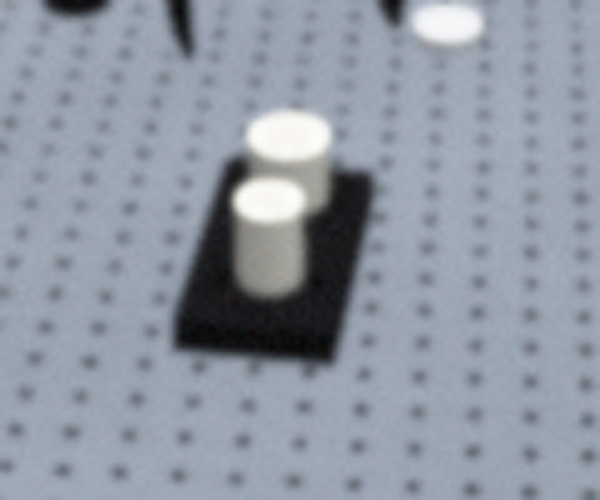

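The wide canister stands upright in the near well at crop (290,160). Now grip the slim one.

```bash
python3 -m inch '[[[0.15,0.07,0],0,-1],[[0.25,0.11,0],0,-1],[[0.3,0.13,0],0,-1],[[0.2,0.09,0],0,-1],[[0.117,0.054,0],0,-1],[[0,0,0.1],0,-1],[[0,0,0.2],0,-1],[[0,0,0.2],0,-1],[[0,0,0.1],0,-1],[[0,0,0],0,-1]]' >/dev/null
python3 to.py 605 28 30
python3 -m inch '[[[0,0,0.15],0,-1],[[0,0,0.2],0,-1],[[0,0,0.2],0,-1],[[0,0,0.15],0,-1],[[0,0,0.085],0,-1],[[0,0,0],0,-1],[[0,0,0],0,-1],[[0,0,0],0,-0.3],[[0,0,0],0,0],[[0,0,0],0,0.1]]' >/dev/null
python3 to.py 605 28 30
python3 -m inch '[[[0,0,0],0,0.15],[[0,0,0],0,0.2],[[0,0,0],0,0.25],[[0,0,0],0,0.3],[[0,0,0],0,0.4],[[0,0,0],0,0.6],[[0,0,0],0,0.8],[[0,0,0],0,1],[[0,0,0],0,1],[[0,0,0],0,1]]' >/dev/null
python3 to.py 605 28 30
```

```text
t 43.95 pos [605.027  28.021  76.924] yaw 21.09 open 1.002 grip 0.0 F [-0.498 -0.335  0.409] units [-0.001  0.     0.782]
t 45.2 pos [605.364  27.975  30.567] yaw 21.09 open 0.743 grip 0.0 F [-0.328 -0.467  0.506] units [-0.006 -0.003  0.009]
t 46.45 pos [605.282  28.024  30.431] yaw 21.09 open 0.329 grip 29.99654620885849 F [ 0.825  0.819 -0.216] units [-0.005 -0.001  0.007]
```

```bash
python3 -m inch '[[[0,0,-0.1],0,1],[[0,0,-0.15],0,1],[[0,0,-0.25],0,1],[[0,0,-0.3],0,1],[[0,0,-0.35],0,1],[[0,0,-0.35],0,1],[[0,0,-0.3],0,1],[[0,0,-0.2],0,1],[[0,0,-0.1],0,1],[[0,0,0],0,1]]' >/dev/null
python3 -m inch '[[[0,0,0],-0.6,1],[[0,0,0],-1,1],[[0,0,0],-1,1],[[0,0,0],-1,1],[[0,0,0],-1,1],[[0,0,0],-1,1],[[0,0,0],-1,1],[[0,0,0],-1,1],[[0,0,0],-1,1],[[0,0,0],-0.6,1]]' >/dev/null
python3 to.py 491.2 321.2 155
```

```text
t 48.95 pos [604.986  28.005 155.579] yaw 67.22 open 0.333 grip 29.995759427547455 F [-0.526 -0.048 -1.344] units [ 3.771 -3.641  0.01 ]
```

```bash
python3 -m inch '[[[0.151,-0.146,0],0,1],[[0.339,-0.328,0],0,1],[[0.509,-0.492,0],0,1],[[0.566,-0.546,0],0,1],[[0.566,-0.546,0],0,1],[[0.566,-0.546,0],0,1],[[0.49,-0.473,0],0,1],[[0.339,-0.328,0],0,1],[[0.189,-0.182,0],0,1],[[0.057,-0.055,0],0,1]]' >/dev/null
python3 -m inch '[[[0,0,0],0,1],[[0,0,0.1],0,1],[[0,0,0.2],0,1],[[0,0,0.25],0,1],[[0,0,0.25],0,1],[[0,0,0.2],0,1],[[0,0,0.1],0,1],[[0,0,0],0,1],[[0,0,0],0,1],[[0,0,0],0,1]]' >/dev/null
python3 to.py 491.2 321.2 27.4
```

```text
t 51.45 pos [492.297 321.65   90.909] yaw 67.09 open 0.331 grip 29.995519816875458 F [-0.303  0.423 -1.665] units [-0.014 -0.014  1.058]
```

```bash
python3 -m inch '[[[-0.014,-0.014,0.15],0,1],[[0,0,0.2],0,1],[[0,0,0.2],0,1],[[0,0,0.18],0,1],[[0,0,0.15],0,1],[[0,0,0.08],0,1],[[0,0,0.04],0,1],[[0,0,0.02],0,1],[[0,0,0],0,1],[[0,0,0],0,1]]' >/dev/null
python3 to.py 491.2 321.2 27.4
```

```text
t 52.7 pos [491.087 321.142  29.469] yaw 67.09 open 0.334 grip 29.995528757572174 F [ 0.065  0.426 -1.264] units [0.002 0.001 0.034]
```

```bash
python3 -m inch '[[[0,0,0.01],0,1],[[0,0,0.01],0,1],[[0,0,0.01],0,1],[[0,0,0.003],0,1],[[0,0,0],0,1],[[0,0,0],0,0.2],[[0,0,0],0,0],[[0,0,0],0,-0.4],[[0,0,0],0,-0.8],[[0,0,0],0,-1]]'
python3 -m inch '[[[0,0,0],0,-1],[[0,0,0],0,-1],[[0,0,-0.1],0,-1],[[0,0,-0.3],0,-1],[[0,0,-0.45],0,-1],[[0,0,-0.55],0,-1],[[0,0,-0.6],0,-1],[[0,0,-0.5],0,-1],[[0,0,-0.4],0,-1],[[0,0,-0.2],0,-1]]' >/dev/null
python3 to.py 482.0 -344.7 215
```

```text
t: 53.95
eef_pos: [491.0, 321.1, 27.2]
tcp_rot: [-3.142, -0.0, 1.171]
ft_force: [0.7, 0.3, -0.5]
opening: 0.759
grip_force: 0.0
t 55.2 pos [491.157 321.194 215.706] yaw 67.09 open 0.997 grip 0.0 F [0.633 0.144 0.632] units [-10.282   4.179   0.012]
```

```bash
python3 -m inch '[[[-0.2,0.081,0],0,-1],[[-0.4,0.163,0],0,-1],[[-0.61,0.248,0],0,-1],[[-0.61,0.248,0],0,-1],[[-0.61,0.248,0],0,-1],[[-0.61,0.248,0],0,-1],[[-0.61,0.248,0],0,-1],[[-0.61,0.248,0],0,-1],[[-0.61,0.248,0],0,-1],[[-0.61,0.248,0],0,-1]]' >/dev/null
python3 -m inch '[[[-0.61,0.248,0],0,-1],[[-0.61,0.248,0],0,-1],[[-0.61,0.248,0],0,-1],[[-0.61,0.248,0],0,-1],[[-0.61,0.248,0],0,-1],[[-0.61,0.248,0],0,-1],[[-0.61,0.248,0],0,-1],[[-0.33,0.134,0],0,-1],[[-0.2,0.081,0],0,-1],[[0,0,0],0,-1]]' >/dev/null
python3 to.py 482.0 -344.7 79
python3 - <<'E'
from h import *
p=eyes.read_camera('scene'); save(p,'s5.png',(120,260,30,400),2.1)
E
```

```text
t 57.7 pos [ 481.645 -344.602  212.871] yaw 67.07 open 1.0 grip 0.0 F [-0.598  0.28   0.553] units [0.001 0.006 2.231]
```

View pics/s5.png

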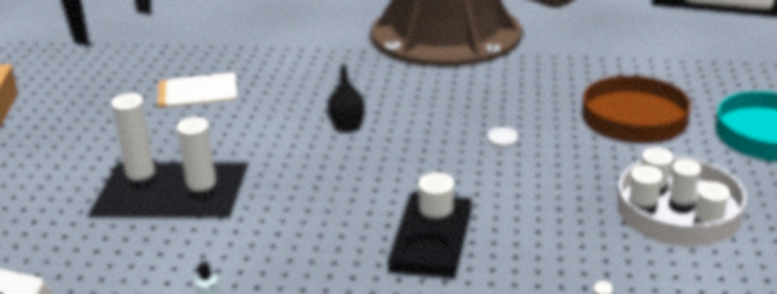

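The slim canister stands mid-tin at crop (685,183), the wide one is in the holder at (435,195), and both tall canisters are upright on the mat. Fetch the tallest.

```bash
python3 -m inch '[[[0,0,0.2],0,-1],[[0,0,0.35],0,-1],[[0,0,0.35],0,-1],[[0,0,0.35],0,-1],[[0,0,0.35],0,-1],[[0,0,0.3],0,-1],[[0,0,0.2],0,-1],[[0,0,0.1],0,-1],[[0,0,0],0,-1],[[0,0,0],0,-1]]' >/dev/null
python3 to.py 482 -344.8 79
python3 -m inch '[[[0,0,0],0,0],[[0,0,0],0,0.1],[[0,0,0],0,0.2],[[0,0,0],0,0.3],[[0,0,0],0,0.4],[[0,0,0],0,0.6],[[0,0,0],0,0.8],[[0,0,0],0,1],[[0,0,0],0,1],[[0,0,0],0,1]]' >/dev/null
python3 to.py 482 -344.8 79
python3 -m inch '[[[0,0,-0.1],0,1],[[0,0,-0.2],0,1],[[0,0,-0.3],0,1],[[0,0,-0.35],0,1],[[0,0,-0.35],0,1],[[0,0,-0.35],0,1],[[0,0,-0.35],0,1],[[0,0,-0.3],0,1],[[0,0,-0.15],0,1],[[0,0,0],0,1]]' >/dev/null
python3 to.py 449.1 339.4 226
```

```text
t 59.0 pos [ 482.116 -344.81    81.764] yaw 67.09 open 1.0 grip 0.0 F [-0.421 -0.609  0.167] units [-0.001 -0.002  0.046]
t 60.25 pos [ 481.889 -344.687   81.196] yaw 67.09 open 0.375 grip 29.994511306285858 F [ 0.139 -0.605 -0.385] units [-0.001  0.002  0.037]
t 61.5 pos [ 481.876 -344.673  228.796] yaw 67.09 open 0.377 grip 29.99284029006958 F [-0.385 -0.33  -2.747] units [10.289 -4.941  0.047]
```

```bash
python3 -m inch '[[[0.1,-0.048,0],0,1],[[0.25,-0.12,0],0,1],[[0.4,-0.192,0],0,1],[[0.61,-0.293,0],0,1],[[0.61,-0.293,0],0,1],[[0.61,-0.293,0],0,1],[[0.61,-0.293,0],0,1],[[0.61,-0.293,0],0,1],[[0.61,-0.293,0],0,1],[[0.61,-0.293,0],0,1]]' >/dev/null
python3 -m inch '[[[0.61,-0.293,0],0,1],[[0.61,-0.293,0],0,1],[[0.61,-0.293,0],0,1],[[0.61,-0.293,0],0,1],[[0.61,-0.293,0],0,1],[[0.61,-0.293,0],0,1],[[0.61,-0.293,0],0,1],[[0.5,-0.24,0],0,1],[[0.3,-0.144,0],0,1],[[0.2,-0.098,0],0,1]]' >/dev/null
python3 -m inch '[[[0,0,0],0,1],[[0,0,0.1],0,1],[[0,0,0.2],0,1],[[0,0,0.25],0,1],[[0,0,0.25],0,1],[[0,0,0.2],0,1],[[0,0,0.1],0,1],[[0,0,0],0,1],[[0,0,0],0,1],[[0,0,0],0,1]]' >/dev/null
python3 to.py 449.1 339.4 81.3
```

```text
t 65.25 pos [449.113 339.59  162.706] yaw 67.09 open 0.374 grip 29.99295562505722 F [ 0.102  0.554 -2.541] units [-0.003  0.001  1.357]
```

```bash
python3 -m inch '[[[0,0,0.15],0,1],[[0,0,0.25],0,1],[[0,0,0.25],0,1],[[0,0,0.25],0,1],[[0,0,0.2],0,1],[[0,0,0.12],0,1],[[0,0,0.07],0,1],[[0,0,0.03],0,1],[[0,0,0],0,1],[[0,0,0],0,1]]' >/dev/null
python3 to.py 449.1 339.4 81.3
```

```text
t 66.5 pos [449.104 339.598  83.422] yaw 67.09 open 0.377 grip 29.99284565448761 F [-0.408 -0.321 -3.173] units [-0.003  0.001  0.035]
```

```bash
python3 -m inch '[[[0,0,0.01],0,1],[[0,0,0.01],0,1],[[0,0,0.01],0,1],[[0,0,0.004],0,1],[[0,0,0],0,1],[[0,0,0],0,0.2],[[0,0,0],0,0],[[0,0,0],0,-0.4],[[0,0,0],0,-0.8],[[0,0,0],0,-1]]'
python3 -m inch '[[[0,0,0],0,-1],[[0,0,0],0,-1],[[0,0,-0.1],0,-1],[[0,0,-0.25],0,-1],[[0,0,-0.4],0,-1],[[0,0,-0.5],0,-1],[[0,0,-0.5],0,-1],[[0,0,-0.4],0,-1],[[0,0,-0.1],0,-1],[[0,0,0],0,-1]]' >/dev/null
python3 to.py 500 -259.2 215
```

```text
t: 67.75
eef_pos: [449.0, 339.5, 81.0]
tcp_rot: [3.142, -0.0, 1.171]
ft_force: [-0.9, -0.2, 0.8]
opening: 0.76
grip_force: 0.0
t 69.0 pos [448.833 339.429 216.231] yaw 67.09 open 0.999 grip 0.0 F [ 0.231 -0.032 -0.27 ] units [-8.858  4.669  0.021]
```

```bash
python3 -m inch '[[[-0.2,0.105,0],0,-1],[[-0.4,0.211,0],0,-1],[[-0.59,0.311,0],0,-1],[[-0.59,0.311,0],0,-1],[[-0.59,0.311,0],0,-1],[[-0.59,0.311,0],0,-1],[[-0.59,0.311,0],0,-1],[[-0.59,0.311,0],0,-1],[[-0.59,0.311,0],0,-1],[[-0.59,0.311,0],0,-1]]' >/dev/null
python3 -m inch '[[[-0.59,0.311,0],0,-1],[[-0.59,0.311,0],0,-1],[[-0.59,0.311,0],0,-1],[[-0.59,0.311,0],0,-1],[[-0.59,0.311,0],0,-1],[[-0.4,0.211,0],0,-1],[[-0.19,0.1,0],0,-1],[[0,0,0],0,-1],[[0,0,0.15],0,-1],[[0,0,0],0,-1]]' >/dev/null
python3 -m inch '[[[0,0,0.2],0,-1],[[0,0,0.35],0,-1],[[0,0,0.35],0,-1],[[0,0,0.35],0,-1],[[0,0,0.35],0,-1],[[0,0,0.3],0,-1],[[0,0,0.2],0,-1],[[0,0,0.1],0,-1],[[0,0,0.1],0,-1],[[0,0,0],0,-1]]' >/dev/null
python3 to.py 500 -259.2 64
```

```text
t 72.75 pos [ 500.126 -259.198   68.882] yaw 67.1 open 0.998 grip 0.0 F [-0.296  0.198 -0.165] units [-0.001 -0.002  0.081]
```

```bash
python3 -m inch '[[[0,0,0.05],0,-0.5],[[0,0,0.03],0,0],[[0,0,0],0,0.1],[[0,0,0],0,0.2],[[0,0,0],0,0.4],[[0,0,0],0,0.6],[[0,0,0],0,0.8],[[0,0,0],0,1],[[0,0,0],0,1],[[0,0,0],0,1]]' >/dev/null
python3 to.py 500 -259.2 64
python3 -m inch '[[[0,0,-0.1],0,1],[[0,0,-0.2],0,1],[[0,0,-0.3],0,1],[[0,0,-0.35],0,1],[[0,0,-0.35],0,1],[[0,0,-0.35],0,1],[[0,0,-0.35],0,1],[[0,0,-0.3],0,1],[[0,0,-0.2],0,1],[[0,0,-0.1],0,1]]' >/dev/null
python3 to.py 532.8 304.5 222
```

```text
t 74.0 pos [ 500.173 -259.282   64.213] yaw 67.09 open 0.374 grip 29.975481033325195 F [ 0.318 -0.058 -0.125] units [ 0.    -0.003  0.004]
t 75.25 pos [ 500.092 -259.238  221.   ] yaw 67.09 open 0.374 grip 29.972662031650543 F [-0.226 -0.265 -2.468] units [ 8.867 -3.155 -0.017]
```

```bash
python3 -m inch '[[[0.1,-0.036,0],0,1],[[0.25,-0.089,0],0,1],[[0.4,-0.142,0],0,1],[[0.53,-0.189,0],0,1],[[0.53,-0.189,0],0,1],[[0.53,-0.189,0],0,1],[[0.53,-0.189,0],0,1],[[0.53,-0.189,0],0,1],[[0.53,-0.189,0],0,1],[[0.53,-0.189,0],0,1]]' >/dev/null
python3 -m inch '[[[0.53,-0.189,0],0,1],[[0.53,-0.189,0],0,1],[[0.53,-0.189,0],0,1],[[0.53,-0.189,0],0,1],[[0.53,-0.189,0],0,1],[[0.53,-0.189,0],0,1],[[0.53,-0.189,0],0,1],[[0.4,-0.142,0],0,1],[[0.29,-0.1,0],0,1],[[0,0,0],0,1]]' >/dev/null
python3 -m inch '[[[0,0,0],0,1],[[0,0,0.1],0,1],[[0,0,0.2],0,1],[[0,0,0.25],0,1],[[0,0,0.25],0,1],[[0,0,0.2],0,1],[[0,0,0.1],0,1],[[0,0,0],0,1],[[0,0,0],0,1],[[0,0,0],0,1]]' >/dev/null
python3 to.py 532.8 304.5 64.2
```

```text
t 79.0 pos [532.864 304.202 154.722] yaw 67.09 open 0.373 grip 29.972502887248993 F [-0.614  0.101 -2.224] units [ 0.004 -0.003  1.509]
```

```bash
python3 -m inch '[[[0,0,0.15],0,1],[[0,0,0.3],0,1],[[0,0,0.3],0,1],[[0,0,0.25],0,1],[[0,0,0.2],0,1],[[0,0,0.12],0,1],[[0,0,0.1],0,1],[[0,0,0.05],0,1],[[0,0,0],0,1],[[0,0,0],0,1]]' >/dev/null
python3 to.py 532.8 304.5 64.2
```

```text
t 80.25 pos [532.866 304.191  66.345] yaw 67.09 open 0.377 grip 29.972613751888275 F [ 0.07  -1.053 -3.041] units [ 0.004 -0.003  0.036]
```

```bash
python3 -m inch '[[[0,0,0.01],0,1],[[0,0,0.01],0,1],[[0,0,0.01],0,1],[[0,0,0.004],0,1],[[0,0,0],0,1],[[0,0,0],0,0.2],[[0,0,0],0,0.1],[[0,0,0],0,0],[[0,0,0],0,-0.1],[[0,0,0],0,-0.1]]'
python3 -m inch '[[[0,0,0],0,-0.1],[[0,0,0],0,-0.1],[[0,0,-0.1],0,-0.1],[[0,0,-0.25],0,-0.1],[[0,0,-0.4],0,-0.1],[[0,0,-0.5],0,-0.1],[[0,0,-0.5],0,-0.1],[[0,0,-0.5],0,-0.1],[[0,0,-0.3],0,-0.1],[[0,0,0],0,-0.1]]' >/dev/null
python3 -m inch '[[[-0.5,0,0],0,-0.1],[[-0.5,0,0],0,-0.1],[[-0.5,0,0],0,-0.1],[[-0.5,0,0],0,-0.1],[[-0.5,0,0],0,-0.1],[[-0.5,0,0],0,-0.1],[[-0.5,0,0],0,-0.1],[[-0.2,0,0],0,-0.1],[[0,0,0],0,-0.1],[[0,0,0],0,-0.1]]'
python3 - <<'E'
from h import *
p=eyes.read_camera('scene'); save(p,'s6.png',(140,260,200,400),4)
p=eyes.read_camera('top'); g=p['pixels'].min(axis=2).astype(int)
for th in (235,240,245):
    m=(g>th).astype(np.uint8); m[:90]=0; m[240:]=0; m[:,:90]=0; m[:,300:]=0
    n,l,s,c=cv2.connectedComponentsWithStats(m)
    print(th,[(int(s[i,4]),c[i].round(1).tolist()) for i in range(1,n) if s[i,4]>30])
E
```

```text
t: 81.5
eef_pos: [532.7, 304.1, 64.0]
tcp_rot: [-3.142, -0.0, 1.171]
ft_force: [-0.8, 0.8, 0.3]
opening: 0.551
grip_force: 0.0
t: 84.0
eef_pos: [446.7, 100.2, 216.9]
tcp_rot: [3.141, -0.0, 1.171]
ft_force: [0.3, 0.7, 0.2]
opening: 0.551
grip_force: 0.0
235 [(879, [130.0, 164.1])]
240 [(284, [133.0, 146.9]), (118, [134.6, 164.3]), (171, [118.7, 176.4]), (48, [142.4, 180.2])]
245 [(137, [139.8, 143.9]), (127, [126.0, 150.0]), (101, [134.8, 164.2]), (155, [118.7, 176.6]), (39, [142.5, 180.4])]
```

View pics/s6.png

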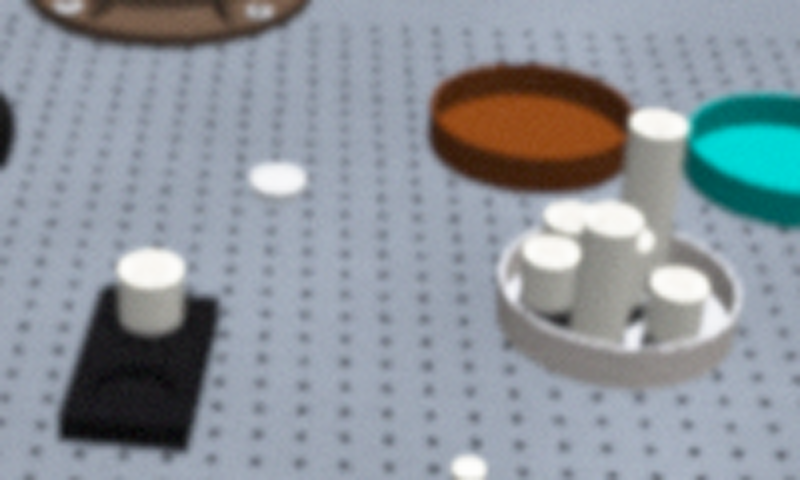

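Everything is upright: both tall canisters are back in the tin within 1 px of their start positions, the slim one is in the middle and the wide one is in the holder. Hand in.

```bash
python3 -c "
from cell import env; print(env.job_done())"
```

```text
the job is handed in; nothing more can be done
None
```

The swap is finished and handed in at about 84 s: the wide canister is in the holder, the slim one is in the middle of the tin, and both tall ones are back within about 2 mm of their start positions (one of the shorts partly hidden by the arm in that last check); no verdict was returned.

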